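# Hold the dryer's dust flap open and push the polished specimen in under it

## Task

Put the black polished specimen in the dryer without picking it up: with one fingertip push the red roller lever away from you to hold the spring-closed blue flap open, and with the other fingertip push the specimen along its lane and in under the raised flap, until it is wholly inside. The flap must not rub on it. Then draw back so that the flap shuts by itself behind it, leaving everything else on the table where it stands.

Things in the scene. Friction and masses are not known exactly. Their poses are not given: they have to be found in the camera images.
- dryer: Bench specimen dryer, fixed to the table. Origin at table level below the mouth of its bay, mid-lane; +x runs along the lane from the open loading end into the dryer, +y is left as you look in, z up. Lane: aluminium bed 64 mm wide, 20 mm high, from x = -105 to +46 mm (the bay's back stop), with steel guide rails 28 mm apart, tops at z = 25 mm. Beside the bed, before the housing, is bare table.
- mouth (a point): Middle of the bay's mouth, on the lane floor (dryer frame x = 0, y = 0, z = 20 mm). Wholly inside means the specimen lies behind the flap's 2 mm thick front skirt: its centre at least 14.5 mm beyond this point along +x (the back stop allows 33.5 mm).
- housing (a point): Centre of the top of the white dryer housing behind the bay: 72 mm high (its small red knob 84 mm), from x = 85 to 255 mm and y = -95 to +95 mm in the dryer's frame.
- flap (a joint): Blue dust flap over the bay, in rad: 0 shut, positive as its front skirt (at x = 0 of the dryer, lower edge 2 mm above the lane floor, 40 mm wide) swings up and back about the pin; stop at 1.5. Its roof is 37 mm above the table. A weak spring always shuts it (0.045 N m shut, 0.08 N m at 60 degrees). At 0.35 rad the skirt just clears the specimen's top, at 0.41 rad by 3 mm.
- pin (a point): Middle of the flap's hinge pin, which lies along the dryer's y axis at x = 32 mm, z = 25 mm, in two posts at |y| = 22 to 27 mm, 33 mm high.
- lever_roller (a point): Middle of the red roller on the flap's lever. The roller turns freely, is 10 mm thick, along the dryer's y axis from y = 36 to 66 mm, on a thin steel arm at y = 32 mm. Shut, its axis is at x = 10 mm, z = 63 mm (44 mm from the pin). Pushed to the dryer's +x (about 2 N) it swings over the pin and opens the flap by the same angle: about 14 mm of push for 0.35 rad, 28 mm for 0.67, 49 mm for 1.19.
- specimen: Black resin block, 25 by 25 mm and 12 mm high, with a bright polished metal insert in its upper face, about 22 g. Origin at the centre of its underside, z up. It lies flat and square in the lane between the rails (1.5 mm play on each side), its centre 36 to 80 mm before the mouth.
- mount_red: Bystander: a red resin disc, 25 mm in diameter, 12 mm high, standing on the table at the right of the lane. Origin at the centre of its underside.
- mount_green: Bystander: a green resin disc, 25 mm in diameter, 12 mm high, on the table at the right of the lane. Origin at the centre of its underside.
- wash_bottle: Bystander: white wash bottle with a blue cap, 64 mm in diameter, 170 mm high, left of the dryer. Origin at the centre of its underside.
- beaker: Bystander: glass beaker, 70 mm in diameter, 85 mm high, left of the dryer. Origin at the centre of its underside.
- paste_jar: Bystander: jar with a yellow cap, 60 mm in diameter, 45 mm high, left of the dryer. Origin at the centre of its underside.
- cond_ring: Bystander: steel conditioning ring, 90 mm outside, 68 mm inside, 22 mm high, right of the dryer. Origin at the centre of its underside.
- brush: Bystander: wooden brush 170 mm long lying on the table right of the dryer.

How it is judged (in metres and radians):
On the way, in this order (a step that is already met when the one before it is completed fails the run):
1. a fingertip holds the flap open by its lever while the specimen is still outside or only just entering (value of joint flap above 0.25 rad and contact force between the fingers and flap above 0.2 N and x of specimen in the frame of dryer below -0.006 m), for 0.05 s.
2. the specimen is pushed in under the flap while the flap is still held open (value of joint flap above 0.25 rad and contact force between the fingers and flap above 0.2 N and x of specimen in the frame of dryer above 0.005 m), for 0.1 s.
At the end, for the whole second after the job is handed in: The specimen lies flat and at rest on the lane floor inside the bay, its centre 14.5 to 36 mm beyond the mouth and within 6 mm of the lane's middle, and the flap is shut (within 0.04 rad) (x of specimen in the frame of dryer between 0.0145 and 0.036 m and y of specimen in the frame of dryer between -0.006 and 0.006 m and height (world z) of specimen between 0.016 and 0.024 m and angle between specimen's own z axis and vertical below 0.1 rad and linear speed of specimen below 0.01 m/s and value of joint flap below 0.04 rad); the robot touches nothing.
It fails at once if the specimen is lifted more than 8 mm off the lane floor (height (world z) of specimen above 0.028 m).
It fails at once if the specimen is tipped more than 0.35 rad (angle between specimen's own z axis and vertical above 0.35 rad).
It fails at once if the flap rubs or presses on the specimen with more than 0.5 N (contact force between flap and specimen above 0.5 N).
It fails at once if one of the bystanders (red or green disc, wash bottle, beaker, jar, steel ring, brush) is moved more than 15 mm (distance of any of mount_red, mount_green, wash_bottle, beaker, paste_jar, cond_ring, brush from where it was at the start of the episode above 0.015 m).
It also fails if it takes over 40 s, if anything falls off the work surface, if the arm or the gripper's body presses on something with over 40 N, if the wrist force passes 120 N, or if a joint passes its speed limit or range.

## Robot

A 6-joint arm with a two-finger parallel gripper is mounted at the origin on the work surface. World frame = base frame: x ahead of the robot, y to its left, z up, the work surface at z = 0. Lengths are in m, angles in degrees, forces in N, time in s.
With the tool pointing down it reaches from about 0.375 to 0.9 m from the base axis. Payload 3.1 kg.
Tool frame: the origin (TCP) lies on the front face of the gripper's body, between the roots of the fingers; the fingertips stand 70 mm ahead of it and the grasp point (between the pads) lies 51 mm ahead of it (bot.tip_extent is the distance from the TCP to the fingertips, in m); z points along the fingers, x is the direction in which the jaws open and shut, and the axes are right-handed (so a half turn about z gives the same grasp; the last joint's range is limited). The gripper opens to 87 mm and grips with 3 to 60 N. Pads are 19 mm wide; open, the fingers measure 117 mm over their backs; the gripper's body (75 mm by 190 mm) begins 51 mm behind the grasp point.
Start: joints at [58.528, 30.224, 82.088, -0, 67.689, -10.227], TCP at [0.226, 0.583, 0.292] pointing down, gripper open.
Joint ranges: [-176.69, 176.69], [-43.24, 126.21], [12.49, 139.97], [-82, 262], [0, 151.66], [-163.58, 163.58]. Speed limits (degrees/s): [159.86, 159.86, 180, 180, 180, 180].

## Interface

Orientations are given as a 3x3 rotation matrix whose columns are the frame's x, y, z axes.
In Python, from rig import bot, viewer, ticket gives the robot as it stands. The module is installed in compiled form; this text tells all that it offers.
- The arm moves only by the tool arm_command, never from a script. Its argument "targets" is a list of rows, each an object with "rot": the turn, a rotation vector about the tool's x, y, z in degrees, a list of three; "offset": the shift along the tool's x, y, z in cm, a list of three; "gripper": the closure, from 0 (fully open) to 1 (shut). A call has 1 to 8 rows; each row is the pose to reach, as a shift and turn from the pose commanded when the call began, along the tool's axes at that moment; what a row does not reach only later rows make up. A row lasts 1/10 s, in which the tool goes at most 50 mm and 8.59 degrees, less where a joint would pass 70% of its speed; a pose out of reach is approached as far as the arm can. A call with a gripper value outside its range is refused whole. The fingers move at their own pace and stop on an object; the grip force is fixed at half the most. Time passes only in rows, so rows that repeat a pose let the fingers close. It gives the time, the measured TCP pose, the force and the opening at its end, in the units of the state.
- bot.read_state(): the state, without advancing time (a new reading comes with each control period).
- viewer.capture(name): name is "side" or "top"; returns a dict with "frame" (420x560x3 uint8, red, green, blue), "fx", "fy", "cx", "cy" (pixels), "view" (4x4, takes a point from world to camera coordinates). Camera axes: x right, y down, z forward; pixel columns grow to the right and rows downward; lengths in m; the calibration is good to about 2 mm. A picture is of the moment at which its call begins. There is no depth.
- ticket.hand_in(): hands the job in, once; it reports no verdict.
The state is a dict: "time_s": time; "joint_positions": joint angles; "qvel": joint speeds; "tau": joint torques, N m; "position": TCP position; "tcp_rot": TCP orientation; "force": force on the tool from outside, world axes, zero at the start; "moment": the same for the moment, N m; "opening": opening from 0.0 (shut) to 1.0 (fully open).
Only numpy, scipy, OpenCV 4.12 (cv2) and the standard library are available. Lean on these libraries where they do the work, as an engineer would, in place of code of your own. Each camera call takes 0.05 s, during which the arm holds its last target. There are 200 camera calls.

## Working session

There is one attempt and no reset: what is moved stays moved. The work goes in short steps, Python scripts to look and compute and a tool call to move; the robot and the scene stay as the last step left them, time stands still between calls to the robot, and variables do not carry over. Pictures are saved under pics/ and viewed, about 8 in all and at most 12, crops included, and the job is handed in when it is done.

Besides the shell and the picture viewer there is one more tool, called after "Emit:" as name(argument=value, ...) on one line, values as JSON. arm_command: Moves the arm, as the interface text tells. Its arguments: {"type":"object","properties":{"targets":{"type":"array"}},"required":["targets"]}

```bash
mkdir -p pics; python3 - <<'E'
from rig import bot,viewer
import cv2,numpy as np
for n in("side","top"):
    c=viewer.capture(n);cv2.imwrite(f"pics/{n}0.png",c["frame"][:,:,::-1]);np.savez(f"pics/{n}0.npz",**c)
    V=c["view"];print(n,c["fx"],c["cx"],c["cy"],np.round(-V[:3,:3].T@V[:3,3],3),np.round(V[2,:3],3))
print(bot.read_state())
E
```

```text
side 516.6453607263117 270.26738545316937 208.05170458050029 [-0.174 -1.023  1.094] [ 0.472  0.617 -0.63 ]
top 447.33101668960717 284.8553704986165 210.185467477734 [ 0.49  -0.018  1.287] [ 0.056 -0.024 -0.998]
{'time_s': 0.1, 'joint_positions': array([ 5.85297795e+01,  3.02719300e+01,  8.21496043e+01,  4.47548360e-04,
        6.76904289e+01, -1.02274197e+01]), 'qvel': array([ 0.04005475, -0.12665406, -0.11231829, -0.00391889,  0.05606381,
       -0.0078236 ]), 'tau': array([-4.91424216e-04, -4.40985525e+01, -1.77150893e+01,  6.34251977e-02,
        5.33650559e-02, -5.44025318e-05]), 'position': array([0.22613962, 0.58208161, 0.29138459]), 'tcp_rot': array([[ 3.62322714e-01,  9.32052143e-01, -1.02632507e-03],
       [ 9.32050727e-01, -3.62323995e-01, -1.66292350e-03],
       [-1.92179361e-03, -3.54072077e-04, -9.99998091e-01]]), 'force': array([ 0.60544894, -0.44760642,  0.30653709]), 'moment': array([ 0.01491776, -0.05035431,  0.02066475]), 'opening': 0.9963815148674557}
```

View pics/top0.png

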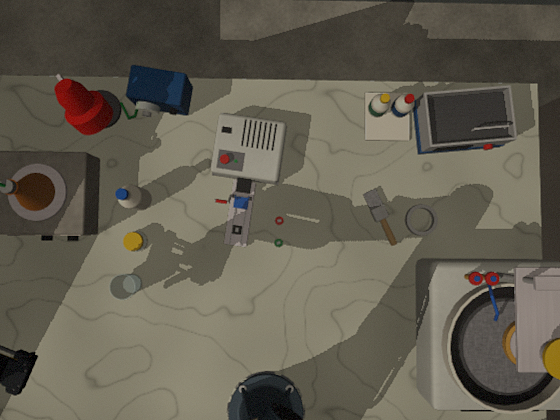

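View pics/side0.png

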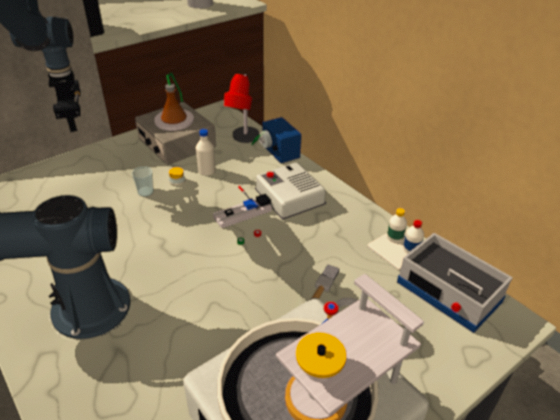

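The top view shows the dryer housing at (248,147), the flap at (241,203), the red lever at (221,201), the specimen at (237,230), the discs at (279,220) and (278,242), and the jar at (134,241). I'll enlarge the dryer area.

```bash
python3 - <<'E'
import cv2,numpy as np
a=cv2.imread("pics/top0.png")[105:255,190:310]; b=cv2.imread("pics/side0.png")[155:235,205:335]
a=cv2.resize(a,None,fx=4,fy=4,interpolation=cv2.INTER_CUBIC)
cv2.imwrite("pics/ztop.png",a)
b=cv2.resize(b,None,fx=6,fy=6,interpolation=cv2.INTER_CUBIC)
cv2.imwrite("pics/zside.png",b)
E
```

```text
(no output)
```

View pics/ztop.png

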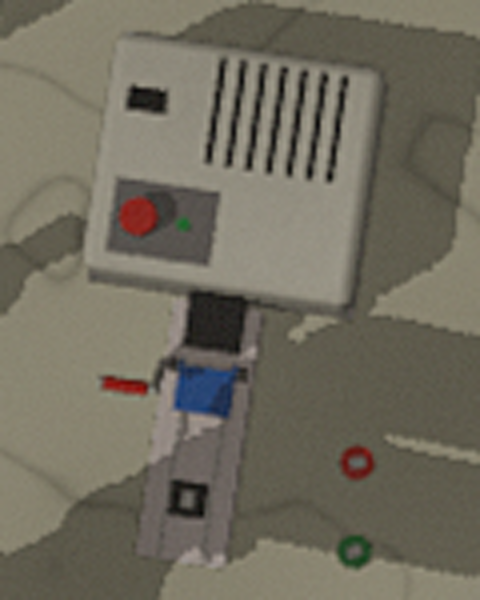

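View pics/zside.png

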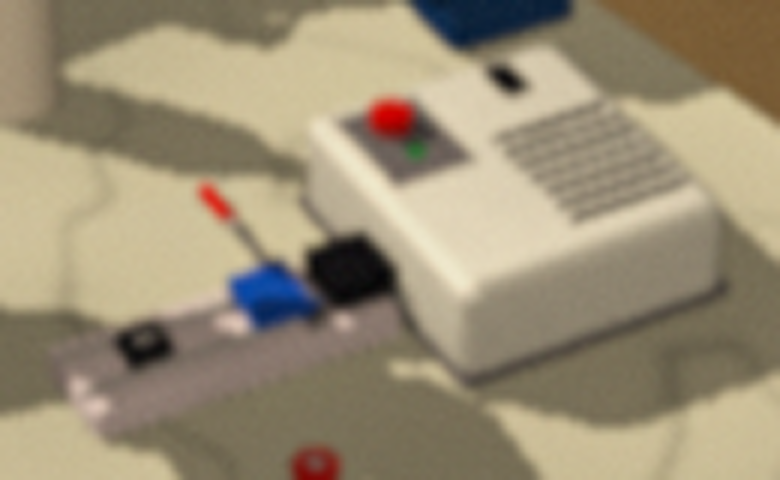

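The zoomed top view (x4, offset 190,105) shows the roller from (102,380) to (148,388). The bed front corners are at (138,553) and (222,567), the specimen is at (188,499), and the housing top is roughly centred at (235,168). Next I'll fit the dryer pose from these.

```bash
cat >h.py <<'E'
import numpy as np,cv2
def load(n): return dict(np.load(f"pics/{n}.npz"))
def plane(c,uv,z):
    V=c["view"];R=V[:3,:3];o=-R.T@V[:3,3]
    uv=np.atleast_2d(uv).astype(float)
    d=np.c_[(uv[:,0]-c["cx"])/c["fx"],(uv[:,1]-c["cy"])/c["fy"],np.ones(len(uv))]@R
    return o+d*((np.asarray(z)-o[2])/d[:,2])[:,None]
def proj(c,P):
    V=c["view"];q=np.atleast_2d(P)@V[:3,:3].T+V[:3,3]
    return np.c_[c["cx"]+c["fx"]*q[:,0]/q[:,2],c["cy"]+c["fy"]*q[:,1]/q[:,2]]
def mask(c,box,f):
    x0,y0,x1,y1=box;a=c["frame"][y0:y1,x0:x1].astype(int);m=f(a[...,0],a[...,1],a[...,2])
    v,u=np.nonzero(m);return np.c_[u+x0,v+y0]
red=lambda r,g,b:(r>90)&(g<r*.5)&(b<r*.5)
blue=lambda r,g,b:(b>80)&(r<b*.6)
E
python3 - <<'E'
from h import *
t=load("top0");s=load("side0")
z=lambda u,v:((u+.5)/4-.5+190,(v+.5)/4-.5+105)
pts=[z(138,553),z(222,567),z(102,380),z(148,388),z(235,168)]
W=plane(t,pts,[.02,.02,.063,.063,.072])[:,:2]
D=np.array([[-.105,.032],[-.105,-.032],[.01,.066],[.01,.036],[.17,0]])
w=np.array([1,1,1,1,2.])[:,None]
dm=(w*D).sum(0)/w.sum();wm=(w*W).sum(0)/w.sum()
H=((D-dm)*w).T@(W-wm);th=np.arctan2(H[0,1]-H[1,0],H[0,0]+H[1,1])
R=np.array([[np.cos(th),-np.sin(th)],[np.sin(th),np.cos(th)]]);o=wm-R@dm
print("yaw",np.degrees(th),"o",o,"res mm",(1e3*(W-D@R.T-o)).round(1).tolist())
sp=plane(t,z(188,499),.032)[0,:2];print("spec dryer",(R.T@(sp-o)).round(4))
for n,c,box in(("t",t,(212,195,230,206)),("s",s,(235,183,246,194))):
    m=mask(c,box,red);u=m.mean(0);P=plane(c,u,.063)[0];print(n,"roller",len(m),u,P,(R.T@(P[:2]-o)).round(4),m.min(0),m.max(0))
m=mask(s,(222,205,235,219),lambda r,g,b:(r+g+b)<120);u=m.mean(0);P=plane(s,u,.030)[0,:2];print("side spec",len(m),u,(R.T@(P-o)).round(4))
m=mask(t,(230,193,252,212),blue);P=plane(t,m,.037)[:,:2];q=(P-o)@R;print("flap",q.min(0),q.max(0),q.mean(0))
for nm,p in(("red",z(357,463)),("green",z(354,550)),("jar",(134,241)),("beaker",(131,284)),("bottle",(122,193))):
    P=plane(t,p,{"red":.012,"green":.012,"jar":.045,"beaker":.085,"bottle":.17}[nm])[0,:2];print(nm,P.round(3),(R.T@(P-o)).round(3))
E
```

```text
yaw -8.283801651326138 o [0.56548886 0.07805305] res mm [[1.4, -2.9], [1.2, 1.3], [1.2, 1.5], [0.3, -0.3], [-2.1, 0.2]]
spec dryer [-0.0604 -0.0004]
t roller 27 [220.77777778 200.96296296] [0.58259042 0.12793416 0.063     ] [0.0097 0.0518] [216 199] [226 202]
s roller 11 [240.36363636 188.27272727] [0.58228732 0.12939751 0.063     ] [0.0092 0.0532] [239 186] [242 190]
side spec 23 [228.47826087 212.95652174] [-0.0648 -0.0075]
flap [ 0.00101217 -0.01851502] [0.03379261 0.018333  ] [0.01663577 0.00118265]
red [ 0.532 -0.032] [-0.017 -0.113]
green [ 0.471 -0.03 ] [-0.078 -0.121]
jar [0.472 0.366] [-0.134  0.272]
beaker [0.359 0.359] [-0.245  0.248]
bottle [0.592 0.36 ] [-0.014  0.283]
```

Emit:
arm_command(targets=[{"offset":[-17,21,0],"rot":[0,0,16],"gripper":0.35},{"offset":[-17,21,0],"rot":[0,0,16],"gripper":0.35},{"offset":[-17,21,0],"rot":[0,0,16],"gripper":0.35},{"offset":[-17,21,0],"rot":[0,0,16],"gripper":0.35},{"offset":[-17,21,0],"rot":[0,0,16],"gripper":0.35},{"offset":[-17,21,0],"rot":[0,0,16],"gripper":0.35},{"offset":[-17,21,0],"rot":[0,0,16],"gripper":0.35}])

```text
time_s: 0.8
position: [0.3618, 0.3457, 0.292]
tcp_rot: [[0.609, 0.793, -0.001], [0.793, -0.609, -0.001], [-0.001, 0.0, -1.0]]
force: [-0.6, 0.8, -0.2]
opening: 0.655
```

Emit:
arm_command(targets=[{"offset":[-10,24.9,0],"rot":[0,0,15.2],"gripper":0.35},{"offset":[-10,24.9,0],"rot":[0,0,15.2],"gripper":0.35},{"offset":[-10,24.9,0],"rot":[0,0,15.2],"gripper":0.35},{"offset":[-10,24.9,0],"rot":[0,0,15.2],"gripper":0.35},{"offset":[-10,24.9,0],"rot":[0,0,15.2],"gripper":0.35},{"offset":[-10,24.9,6],"rot":[0,0,15.2],"gripper":0.35},{"offset":[-10,24.9,12],"rot":[0,0,15.2],"gripper":0.35},{"offset":[-10,24.9,12],"rot":[0,0,15.2],"gripper":0.35}])

```text
time_s: 1.6
position: [0.4967, 0.1178, 0.1687]
tcp_rot: [[0.793, 0.609, -0.006], [0.609, -0.793, 0.0], [-0.005, -0.004, -1.0]]
force: [-0.0, 1.1, 0.4]
opening: 0.65
```

```bash
python3 - <<'E'
from rig import bot,viewer
import cv2,numpy as np
for n,(x0,y0,x1,y1) in(("side",(190,130,300,240)),("top",(190,150,300,260))):
    c=viewer.capture(n);np.savez(f"pics/{n}1.npz",**c)
    a=cv2.resize(c["frame"][y0:y1,x0:x1,::-1],None,fx=5,fy=5,interpolation=cv2.INTER_CUBIC)
    globals()[n]=a[:,:400]
    cv2.imwrite(f"pics/z{n}1.png",a)
cv2.imwrite("pics/both1.png",np.hstack([side,top]))
s=bot.read_state();print(s["position"],s["tcp_rot"],s["opening"])
E
```

```text
[0.49611542 0.11829023 0.16888437] [[ 7.92673454e-01  6.09588844e-01 -8.38071480e-03]
 [ 6.09611758e-01 -7.92700103e-01  2.28906279e-04]
 [-6.50385477e-03 -5.29043021e-03 -9.99964855e-01]] 0.6510643784473007
```

View pics/both1.png

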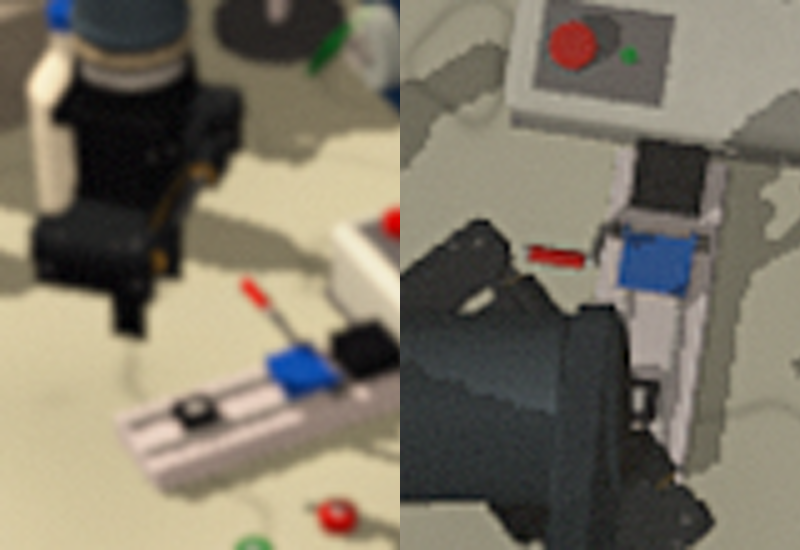

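```bash
python3 - <<'E'
from h import *
from rig import bot
s=load("side1");st=bot.read_state();p=st["position"];T=st["tcp_rot"]
print(p,T[:,2])
print("pred finger tip corners px",[proj(s,p+T@np.array([x,y,.07]))[0].round(1).tolist() for x in(-.0283,-.0433) for y in(-.0095,.0095)])
m=mask(s,(208,175,225,205),lambda r,g,b:(r+g+b)<150)
for v in range(186,200):
    q=m[m[:,1]==v]
    if len(q):print(v,q[:,0].min(),q[:,0].max())
E
```

```text
[0.49611542 0.11829023 0.16888437] [-8.38071480e-03  2.28906279e-04 -9.99964855e-01]
pred finger tip corners px [[213.7, 195.4], [219.4, 196.4], [212.0, 198.2], [217.8, 199.2]]
186 208 220
187 208 219
188 212 219
189 213 219
190 213 218
191 213 217
192 213 217
193 213 217
194 213 217
195 213 217
196 215 217
```

Emit:
arm_command(targets=[{"offset":[-0.2,0.2,0],"rot":[0,0,0],"gripper":0.35},{"offset":[-0.2,0.2,3],"rot":[0,0,0],"gripper":0.35},{"offset":[-0.2,0.2,6],"rot":[0,0,0],"gripper":0.35},{"offset":[-0.2,0.2,6.5],"rot":[0,0,0],"gripper":0.35},{"offset":[-0.2,0.2,6.5],"rot":[0,0,0],"gripper":0.35},{"offset":[-0.2,0.2,6.5],"rot":[0,0,0],"gripper":0.35}])

```text
time_s: 2.3
position: [0.499, 0.1152, 0.109]
tcp_rot: [[0.792, 0.61, 0.003], [0.61, -0.792, 0.0], [0.003, 0.002, -1.0]]
force: [0.2, 0.7, 0.0]
opening: 0.648
```

```bash
cat >st.py <<'E'
from rig import bot
import numpy as np
s=bot.read_state();p=s["position"];T=s["tcp_rot"];c,sn=np.cos(np.radians(-8.28)),np.sin(np.radians(-8.28))
R=np.array([[c,-sn],[sn,c]]);o=np.array([.5655,.0781])
print(s["time_s"],"pos",p.round(4),"dryer mm",(1e3*R.T@(p[:2]-o)).round(1),"zaxis",T[:,2].round(4),"toolx dryer",(R.T@T[:2,0]).round(3),"F dryer",(R.T@s["force"][:2]).round(2),s["force"][2].round(2),s["opening"].round(3))
E
python3 st.py
```

```text
Traceback (most recent call last):
  File "st.py", line 5, in <module>
    print(s["time_s"],"pos",p.round(4),"dryer mm",(1e3*R.T@(p[:2]-o)).round(1),"zaxis",T[:,2].round(4),"toolx dryer",(R.T@T[:2,0]).round(3),"F dryer",(R.T@s["force"][:2]).round(2),s["force"][2].round(2),s["opening"].round(3))
                                                                                                                                                                                                           ^^^^^^^^^^^^^^^^^^
AttributeError: 'float' object has no attribute 'round'
```

Emit:
arm_command(targets=[{"offset":[0,0,1.1],"rot":[0,0,0],"gripper":0.35},{"offset":[0,0,1.1],"rot":[0,0,0],"gripper":0.35},{"offset":[0.7,0.72,1.1],"rot":[0,0,0],"gripper":0.35},{"offset":[1.4,1.44,1.1],"rot":[0,0,0],"gripper":0.35},{"offset":[2.1,2.16,1.1],"rot":[0,0,0],"gripper":0.35},{"offset":[2.8,2.88,1.1],"rot":[0,0,0],"gripper":0.35},{"offset":[2.8,2.88,1.1],"rot":[0,0,0],"gripper":0.35},{"offset":[2.8,2.88,1.1],"rot":[0,0,0],"gripper":0.35}])

```text
time_s: 3.1
position: [0.5378, 0.109, 0.0961]
tcp_rot: [[0.793, 0.609, -0.0], [0.609, -0.793, -0.0], [-0.0, -0.0, -1.0]]
force: [0.3, 0.2, 0.1]
opening: 0.65
```

```bash
sed -i 's/s\["opening"\].round(3)/round(float(s["opening"]),3)/; s/s\["force"\]\[2\].round(2)/round(float(s["force"][2]),2)/' st.py; python3 st.py; cat >look.py <<'E'
import sys,cv2,numpy as np
from rig import viewer
k=sys.argv[1];im=[]
for n,(x0,y0,x1,y1) in(("side",(200,150,280,240)),("top",(210,150,290,240))):
    c=viewer.capture(n);np.savez(f"pics/{n}{k}.npz",**c)
    im.append(cv2.resize(c["frame"][y0:y1,x0:x1,::-1],None,fx=5,fy=5,interpolation=cv2.INTER_CUBIC))
cv2.imwrite(f"pics/both{k}.png",np.hstack(im))
E
python3 look.py 2
```

```text
3.1 pos [0.5378 0.109  0.0961] dryer mm [-31.9  26.6] zaxis [-2.e-04 -0.e+00 -1.e+00] toolx dryer [0.697 0.717] F dryer [0.24 0.23] 0.07 0.65
```

View pics/both2.png

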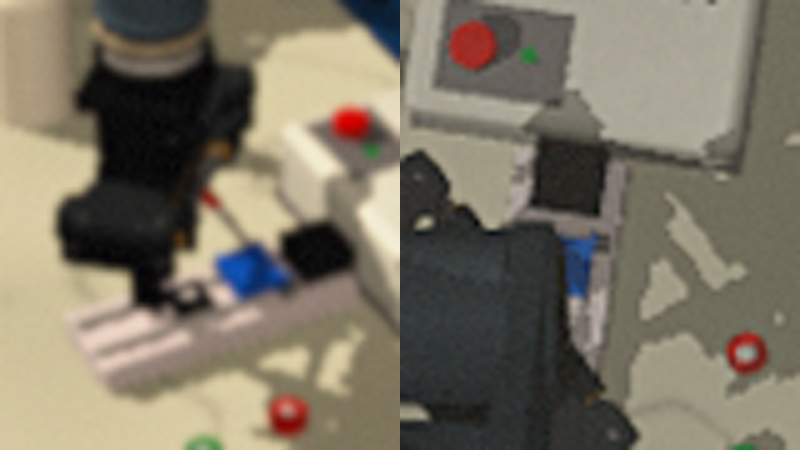

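The side view shows the finger behind the specimen, whose insert is at about (192,297) in the zoom. The flap is still about shut, and the roller finger is just at the lever.

```bash
python3 - <<'E'
from h import *
c,sn=np.cos(np.radians(-8.28)),np.sin(np.radians(-8.28));R=np.array([[c,-sn],[sn,c]]);o=np.array([.5655,.0781])
for n,z,k,off in(("side0",(147,340),6,(205,155)),("side2",(192,297),5,(200,150))):
    s=load(n);uv=[(z[i]+.5)/k-.5+off[i] for i in(0,1)];P=plane(s,uv,.032)[0,:2];print(n,(1e3*R.T@(P-o)).round(1))
    m=mask(s,(235,180,275,215),blue);print("flap",len(m),m.mean(0),m.min(0),m.max(0))
E
```

```text
side0 [-60.4  -2.9]
flap 94 [249.86170213 203.78723404] [244 199] [257 208]
side2 [-29.9  -6.4]
flap 92 [249.93478261 203.92391304] [244 199] [257 208]
```

Emit:
arm_command(targets=[{"offset":[0.35,0.36,-0.1],"rot":[0,0,0],"gripper":0.35},{"offset":[0.7,0.72,-0.1],"rot":[0,0,0],"gripper":0.35},{"offset":[1.0,1.03,-0.1],"rot":[0,0,0],"gripper":0.35},{"offset":[1.0,1.03,-0.1],"rot":[0,0,0],"gripper":0.35},{"offset":[1.0,1.03,-0.1],"rot":[0,0,0],"gripper":0.35}])

```text
time_s: 3.7
position: [0.552, 0.107, 0.0972]
tcp_rot: [[0.793, 0.609, 0.0], [0.609, -0.793, -0.0], [0.0, 0.0, -1.0]]
force: [-1.2, 0.5, -0.2]
opening: 0.649
```

```bash
python3 st.py; python3 look.py 3
```

```text
3.7 pos [0.552  0.107  0.0972] dryer mm [-17.5  26.7] zaxis [ 1.e-04 -0.e+00 -1.e+00] toolx dryer [0.697 0.717] F dryer [-1.25  0.3 ] -0.16 0.649
```

View pics/both3.png

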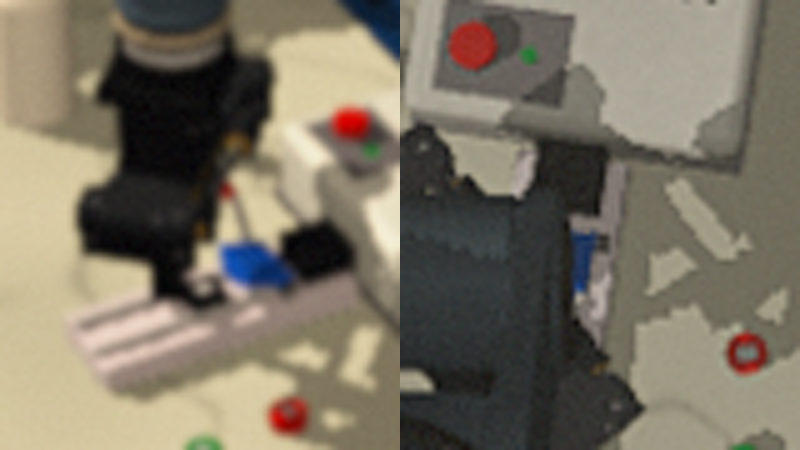

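```bash
cat >fl.py <<'E'
from h import *
import sys
c,sn=np.cos(np.radians(-8.28)),np.sin(np.radians(-8.28));R=np.array([[c,-sn],[sn,c]]);o=np.array([.5655,.0781])
def W(x,y,z): return np.r_[o+R@np.array([x,y]),z]
s0=load("side0");s=load(sys.argv[1])
def pt(x,z,y,th):
    a,b=x-.032,z-.025;return W(.032+a*np.cos(th)+b*np.sin(th),y,.025-a*np.sin(th)+b*np.cos(th))
for th in map(float,sys.argv[2:]):
    print(th,"roller in/out",[proj(s,pt(.01,.063,y,th))[0].round(1).tolist() for y in(.036,.066)],"lower skirt L,R, roof front L,R",[proj(s,pt(0,z,y,th))[0].round(1).tolist() for z in(.022,.037) for y in(.02,-.02)])
for q in(s0,s):
    m=mask(q,(235,180,285,215),blue);r=mask(q,(235,175,265,205),red);print("blue",len(m),m.mean(0).round(2),m.min(0),m.max(0),"red",len(r),r.mean(0).round(2),r.min(0),r.max(0))
E
python3 fl.py side3 0 .25 .35 .45 .6
```

```text
0.0 roller in/out [[242.9, 190.9], [238.9, 186.2]] lower skirt L,R, roof front L,R [[242.7, 204.2], [248.2, 210.9], [242.6, 200.7], [248.1, 207.4]]
0.25 roller in/out [[245.6, 189.0], [241.5, 184.3]] lower skirt L,R, roof front L,R [[242.7, 202.3], [248.2, 209.0], [243.6, 198.5], [249.1, 205.2]]
0.35 roller in/out [[246.7, 188.4], [242.7, 183.7]] lower skirt L,R, roof front L,R [[242.9, 201.5], [248.4, 208.2], [244.1, 197.7], [249.7, 204.3]]
0.45 roller in/out [[247.9, 187.9], [243.8, 183.2]] lower skirt L,R, roof front L,R [[243.1, 200.7], [248.6, 207.4], [244.7, 196.9], [250.3, 203.5]]
0.6 roller in/out [[249.7, 187.3], [245.6, 182.6]] lower skirt L,R, roof front L,R [[243.6, 199.5], [249.1, 206.1], [245.8, 195.7], [251.4, 202.4]]
blue 94 [249.86 203.79] [244 199] [257 208] red 11 [240.36 188.27] [239 186] [242 190]
blue 86 [250.33 202.64] [244 199] [257 206] red 3 [244.67 187.67] [244 187] [245 188]
```

Emit:
arm_command(targets=[{"offset":[0,0,0],"rot":[0,0,0],"gripper":0.25},{"offset":[0.21,0.22,0],"rot":[0,0,0],"gripper":0.25},{"offset":[0.28,0.29,0],"rot":[0,0,0],"gripper":0.25},{"offset":[0.28,0.29,0],"rot":[0,0,0],"gripper":0.25},{"offset":[0.28,0.29,0],"rot":[0,0,0],"gripper":0.25}])

```text
time_s: 4.3
position: [0.556, 0.1064, 0.0972]
tcp_rot: [[0.793, 0.609, 0.0], [0.609, -0.793, -0.0], [0.0, 0.0, -1.0]]
force: [-2.0, -1.1, 0.1]
opening: 0.745
```

```bash
python3 st.py; python3 look.py 4; python3 fl.py side4 .4 .5 .6
```

```text
4.3 pos [0.556  0.1064 0.0972] dryer mm [-13.5  26.6] zaxis [ 2.e-04 -0.e+00 -1.e+00] toolx dryer [0.697 0.717] F dryer [-1.86 -1.36] 0.05 0.745
0.4 roller in/out [[247.3, 188.2], [243.2, 183.4]] lower skirt L,R, roof front L,R [[243.0, 201.1], [248.5, 207.8], [244.4, 197.3], [250.0, 203.9]]
0.5 roller in/out [[248.5, 187.7], [244.4, 183.0]] lower skirt L,R, roof front L,R [[243.2, 200.3], [248.7, 207.0], [245.1, 196.5], [250.6, 203.1]]
0.6 roller in/out [[249.7, 187.3], [245.6, 182.6]] lower skirt L,R, roof front L,R [[243.6, 199.5], [249.1, 206.1], [245.8, 195.7], [251.4, 202.4]]
blue 94 [249.86 203.79] [244 199] [257 208] red 11 [240.36 188.27] [239 186] [242 190]
blue 77 [250.53 201.9 ] [245 198] [257 206] red 3 [246.67 186.33] [246 186] [247 187]
```

View pics/both4.png

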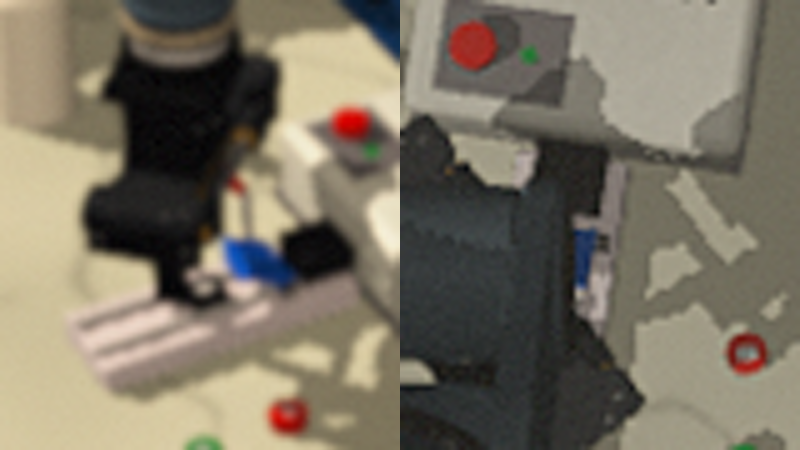

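Step 1 holds: the flap is at about 0.45 rad with roughly 2 N on the lever, and the specimen is at about -17 mm. I'll push it in now.

Emit:
arm_command(targets=[{"offset":[0.59,0.61,0],"rot":[0,0,0],"gripper":0.25},{"offset":[1.18,1.22,0],"rot":[0,0,0],"gripper":0.25},{"offset":[1.77,1.83,0],"rot":[0,0,0],"gripper":0.25},{"offset":[2.36,2.44,0],"rot":[0,0,0],"gripper":0.3},{"offset":[2.36,2.44,0],"rot":[0,0,0],"gripper":0.35},{"offset":[2.36,2.44,0],"rot":[0,0,0],"gripper":0.35},{"offset":[2.36,2.44,0],"rot":[0,0,0],"gripper":0.35}])

```text
time_s: 5.1
position: [0.5894, 0.1014, 0.0973]
tcp_rot: [[0.793, 0.61, 0.0], [0.61, -0.793, -0.0], [0.0, 0.0, -1.0]]
force: [-1.6, -0.3, -0.0]
opening: 0.651
```

```bash
python3 st.py; python3 look.py 5; python3 fl.py side5 1.1 1.2 1.3
```

```text
5.1 pos [0.5894 0.1014 0.0973] dryer mm [20.3 26.5] zaxis [ 2.e-04 -2.e-04 -1.e+00] toolx dryer [0.697 0.717] F dryer [-1.59 -0.53] -0.03 0.651
1.1 roller in/out [[255.2, 187.2], [251.1, 182.6]] lower skirt L,R, roof front L,R [[246.5, 195.7], [252.0, 202.3], [250.0, 192.9], [255.7, 199.5]]
1.2 roller in/out [[256.2, 187.6], [252.0, 182.9]] lower skirt L,R, roof front L,R [[247.2, 195.1], [252.8, 201.7], [250.9, 192.6], [256.6, 199.1]]
1.3 roller in/out [[257.0, 188.0], [252.9, 183.3]] lower skirt L,R, roof front L,R [[248.0, 194.5], [253.6, 201.1], [251.9, 192.3], [257.5, 198.8]]
blue 94 [249.86 203.79] [244 199] [257 208] red 11 [240.36 188.27] [239 186] [242 190]
blue 48 [253.58 199.56] [250 195] [258 205] red 2 [255.  186.5] [255 186] [255 187]
```

View pics/both5.png

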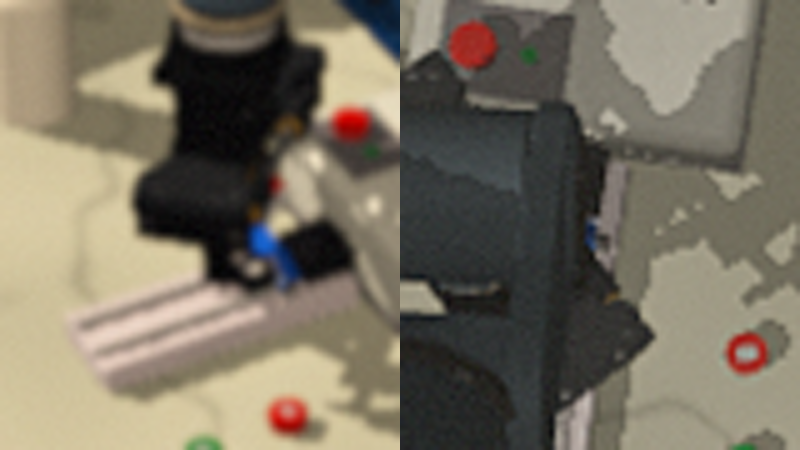

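The flap is wide open at about 1.15 rad, and the insert shows at about (258,266) in the zoom, below the raised flap. I'll check its depth.

```bash
python3 - <<'E'
from h import *
c,sn=np.cos(np.radians(-8.28)),np.sin(np.radians(-8.28));R=np.array([[c,-sn],[sn,c]]);o=np.array([.5655,.0781])
s=load("side5")
uv=[(258+.5)/5-.5+200,(266+.5)/5-.5+150];print((1e3*R.T@(plane(s,uv,.032)[0,:2]-o)).round(1))
for x in(10,15,20,25): print(x,proj(s,np.r_[o+R@np.array([x/1e3,-.002]),.032]).round(1))
s3=load("side3");uv=[(210+.5)/5-.5+200,(290+.5)/5-.5+150];print((1e3*R.T@(plane(s3,uv,.032)[0,:2]-o)).round(1))
E
```

```text
[22.6  1.9]
10 [[248.3 204.6]]
15 [[249.7 204.1]]
20 [[251.  203.7]]
25 [[252.4 203.2]]
[-16.4  -5.5]
```

Vision puts the specimen at 20–22 mm and the kinematics at 19.8 mm, so it is wholly inside. I'll draw straight back along the lane.

Emit:
arm_command(targets=[{"offset":[-0.7,-0.72,0],"rot":[0,0,0],"gripper":0.35},{"offset":[-1.4,-1.44,0],"rot":[0,0,0],"gripper":0.35},{"offset":[-2.1,-2.16,0],"rot":[0,0,0],"gripper":0.35},{"offset":[-2.8,-2.88,0],"rot":[0,0,0],"gripper":0.35},{"offset":[-3.5,-3.6,0],"rot":[0,0,0],"gripper":0.35},{"offset":[-4.2,-4.32,0],"rot":[0,0,0],"gripper":0.35},{"offset":[-4.9,-5.04,0],"rot":[0,0,0],"gripper":0.35},{"offset":[-4.9,-5.04,0],"rot":[0,0,0],"gripper":0.35}])

```text
time_s: 6.0
position: [0.5178, 0.1119, 0.0972]
tcp_rot: [[0.792, 0.61, -0.003], [0.61, -0.792, 0.0], [-0.002, -0.002, -1.0]]
force: [-0.3, -0.1, -0.5]
opening: 0.65
```

Emit:
arm_command(targets=[{"offset":[0,0,-4],"rot":[0,0,0],"gripper":0.35},{"offset":[0,0,-8],"rot":[0,0,0],"gripper":0.35},{"offset":[-2,-2,-12],"rot":[0,0,0],"gripper":0.35},{"offset":[-5,-2,-15],"rot":[0,0,0],"gripper":0.35},{"offset":[-5,-2,-15],"rot":[0,0,0],"gripper":0.35},{"offset":[-5,-2,-15],"rot":[0,0,0],"gripper":0.35},{"offset":[-5,-2,-15],"rot":[0,0,0],"gripper":0.35}])

```text
time_s: 6.7
position: [0.4687, 0.097, 0.2466]
tcp_rot: [[0.793, 0.609, 0.0], [0.609, -0.793, 0.0], [0.0, 0.0, -1.0]]
force: [-0.3, 0.7, -1.1]
opening: 0.654
```

```bash
python3 st.py; python3 look.py 6; python3 fl.py side6 0 .1
```

```text
6.7 pos [0.4687 0.097  0.2466] dryer mm [-98.5   4.7] zaxis [ 3.e-04  1.e-04 -1.e+00] toolx dryer [0.697 0.717] F dryer [-0.42  0.68] -1.13 0.654
0.0 roller in/out [[242.9, 190.9], [238.9, 186.2]] lower skirt L,R, roof front L,R [[242.7, 204.2], [248.2, 210.9], [242.6, 200.7], [248.1, 207.4]]
0.1 roller in/out [[243.9, 190.1], [239.9, 185.4]] lower skirt L,R, roof front L,R [[242.6, 203.5], [248.1, 210.2], [242.9, 199.8], [248.4, 206.5]]
blue 94 [249.86 203.79] [244 199] [257 208] red 11 [240.36 188.27] [239 186] [242 190]
blue 95 [249.94 203.81] [244 199] [257 208] red 11 [240.36 188.27] [239 186] [242 190]
```

View pics/both6.png

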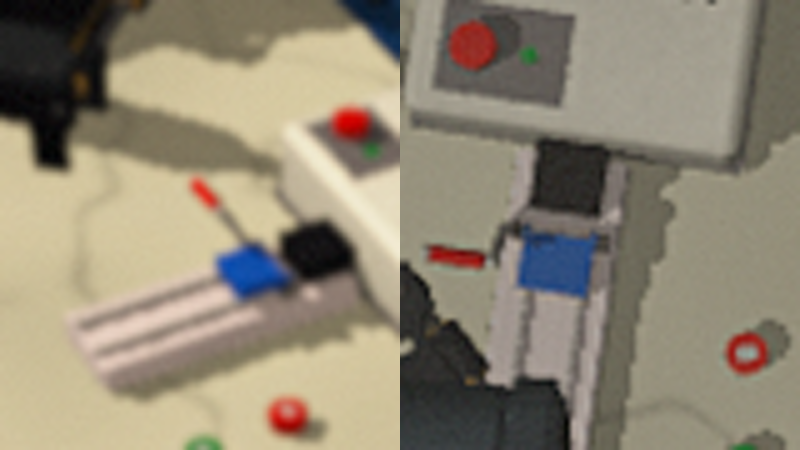

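The flap is shut, with the roller and flap masks matching the start. The lane is empty before it and the arm is clear.

```bash
python3 -c "
from rig import ticket
print(ticket.hand_in())"
```

```text
the job is handed in; nothing more can be done
None
```

The specimen is in the dryer with the flap shut behind it, and I handed the job in at about 6.7 s of the 40 s allowed. The hand-in reports no verdict.

- **How it was done:** I turned the gripper about 45° to the lane, so one fingertip led on the lever roller while the other pushed the specimen. The flap was at about 0.45 rad with the specimen still outside (centre about 17 mm before the mouth). It was at about 1.15 rad by the time the specimen was inside. I then drew straight back along the lane and lifted clear.
- **Specimen:** just before I drew back, its centre was about 20 mm beyond the mouth by the arm's position and 20–22 mm in the side view. At least 14.5 mm is needed. I could not see it once the flap was shut, but the lane in front of the flap is empty.
- **Flap:** after I drew back, the roller and flap lay where they were before the start, to the pixel, so it is shut.
- **Bystanders:** the red disc and the visible edge of the green one looked unmoved. I did not re-measure the others, but the arm stayed well clear of them.
- **Disagreements:** the first push opened the flap to about 0.28 rad instead of the 0.36 I had predicted, so I opened the gripper about 9 mm wider before going on. Side-view readings of the specimen's sideways position were off by up to 6 mm in the lane, more than its 1.5 mm of play, so I ignored them.

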